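# Put the lens-edger parts back in their own trays

## Task

The lens-edger parts were put back in each other's trays. Swap them round, using the empty cork mat as a free spot, until the grinding wheel is in the round dish, the dressing stone in the long tray lying lengthwise, and the heavy jig block in the square tray with its light plastic cover on top of it, each flat and in the middle of its place. The wheel is brittle: set it down gently, do not drop it. Do not disturb the bottle or the tool pot.

Things in the scene. Friction and masses are not known exactly. Their poses are not given: they have to be found in the camera images.
- wheel: Loose grinding wheel of the lens edger, standing on its flat end: grey-brown abrasive cylinder 58 mm diameter, 34 mm high, with a dark band round its middle and a brass hub 26 mm diameter, 8 mm high on top (42 mm in all). About 0.35 kg, brittle. Origin: centre of its underside; z is its axis, up. Starts in the long tray.
- stone: Loose dressing stone: bar 84 mm long (its x) x 40 mm wide (its y) x 34 mm high, brown stone (80 x 38 mm) on a black plastic base 12 mm thick. About 0.24 kg. Origin: centre of its underside; z up. Starts in the square tray, at any angle.
- block: Loose steel jig block, the heaviest part: 52 x 52 mm square, 36 mm high, flat top with a flush dark disc and four flush screw heads. About 0.7 kg. Origin: centre of its underside; x and y along its sides, z up. Starts in the round dish.
- cover: Loose light black plastic cover of the jig block: flat square plate 58 x 58 x 8 mm with a straight upright grip rib on its middle, 44 mm long (along its x), 14 mm thick (along y), rising 20 mm above the plate (28 mm in all). 0.04 kg. Its underside is flat and simply rests on the block's top. Origin: centre of the underside; z up. Starts lying on the bare bench.
- round_dish: Grey round dish, home of the wheel: outer diameter 120 mm, inner 110 mm, floor 5 mm thick, rim top 10 mm above the bench. Origin: centre of its underside, at bench height; z up. Fixed to the bench (it cannot move); place and yaw differ from start to start.
- square_tray: Grey square tray, home of the jig block with its cover on top: outer 112 x 112 mm, inner 102 x 102 mm, floor 5 mm thick, rim top 10 mm above the bench. Origin: centre of its underside, at bench height; x and y along its sides. Fixed to the bench (it cannot move); place and yaw differ from start to start.
- long_tray: Grey oblong tray, home of the dressing stone: outer 128 mm (its x) x 82 mm (its y), inner 118 x 72 mm, floor 5 mm thick, rim top 10 mm above the bench. Origin: centre of its underside, at bench height. Fixed to the bench (it cannot move); place and yaw differ from start to start.
- mat: Brown cork mat 100 x 100 mm, 3 mm thick, empty: the free spot to park a part on. Origin: centre of its underside, at bench height. Fixed to the bench (it cannot move); place and yaw differ from start to start.
- bottle: Bystander: clear drinking bottle with red cap and blue label, 66 mm diameter, 200 mm high, at the right side (-y) of the work. Loose. Origin: centre of its underside.
- tool_pot: Bystander: black pot of hand tools, 76 mm diameter, 95 mm high, the tools stick out to about 155 mm; at the left side (+y) of the work. Loose. Origin: centre of its underside.
Things that resemble listed ones, but are neither listed nor needed, are in the scene too. What is shaped like the block but blue, pink or red is not meant.

How it is judged (in metres and radians):
At the end, for the whole second after the job is handed in: Wheel in round dish, block in square tray, stone in long tray: each within 15 mm of the middle, flat on the floor, upright within 0.1 rad; stone within 0.3 rad of the tray's length, either way round; cover upright on the block's top within 12 mm of its middle; all at rest (horizontal distance between wheel and round_dish below 0.015 m and z of wheel in the frame of round_dish between 0.002 and 0.009 m and angle between each of wheel, block, stone, cover's own z axis and vertical below 0.1 rad and horizontal distance between block and square_tray below 0.015 m and z of block in the frame of square_tray between 0.002 and 0.009 m and horizontal distance between stone and long_tray below 0.015 m and z of stone in the frame of long_tray between 0.002 and 0.009 m and angle between the x axis of stone and the x axis of long_tray, either way round below 0.3 rad and horizontal distance between cover and block below 0.012 m and z of cover in the frame of block between 0.032 and 0.04 m and linear speed of each of wheel, block, stone, cover below 0.02 m/s and angular speed of each of wheel, block, stone, cover below 0.2 rad/s); the robot touches nothing.
It fails at once if the bottle or the tool pot is shoved or tipped (moved 30 mm or tilted 0.3 rad) (distance of any of bottle, tool_pot from where it was at the start of the episode above 0.03 m or angle between any of bottle, tool_pot's own z axis and vertical above 0.3 rad).
It fails at once if the brittle wheel is dropped or slammed onto a dish, tray or mat (impact over 60 N) (contact force between wheel and round_dish above 60 N or contact force between wheel and square_tray above 60 N or contact force between wheel and long_tray above 60 N or contact force between wheel and mat above 60 N).
It also fails if it takes over 128 s, if anything falls off the work surface, if the arm or the gripper's body presses on something with over 40 N, if the wrist force passes 120 N, or if a joint passes its speed limit or range.

## Robot

A 6-joint arm with a two-finger parallel gripper is mounted at the origin on the work surface. World frame = base frame: x ahead of the robot, y to its left, z up, the work surface at z = 0. Lengths are in mm, angles in degrees, forces in N, time in s.
With the tool pointing down it reaches from about 350 to 850 mm from the base axis. Payload 8.1 kg.
Tool frame: the origin (TCP) lies midway between the tips of the shut fingers; the grasp point (between the pads) lies 19 mm behind it; z points along the fingers, y is the line along which they close (so a half turn about z gives the same grasp; the last joint's range is limited). The gripper opens to 85 mm and grips with 20 to 120 N. Pads are 22 mm wide; open, the fingers measure 114 mm over their backs; the gripper's body (76 mm by 85 mm) begins 54 mm behind the grasp point. The pads swing forward as they close: fully open they stand 13 mm farther back than shut.
Start: joints at [-74.565, 7.471, 85.268, -0, 87.261, -4.893], TCP at [208.462, -562.627, 231.292] pointing down, gripper open.
Joint ranges: [-169.43, 169.43], [-51.17, 129.36], [1.28, 143.12], [-76.62, 256.62], [0, 156.53], [-152.29, 152.29]. Speed limits (degrees/s): [136.94, 136.94, 159.86, 180, 180, 180].

## Interface

Orientations are given as [roll, pitch, yaw] about the fixed x, y, z axes, in that order (R = Rz(yaw) Ry(pitch) Rx(roll)).
In Python, from bench import r gives the robot as it stands. The module is installed in compiled form; this text tells all that it offers.
- The arm moves only by the tool jog_arm, never from a script. Its argument "rows" is a list of rows, each a list of 2 entries, a list of its own where there are three numbers: the shift along the tool's x, y, z in mm, then the turn, a rotation vector about the tool's x, y, z in rad. A call has 1 to 10 rows; each row is the pose to reach, as a shift and turn from the pose commanded when the call began, along the tool's axes at that moment; what a row does not reach only later rows make up. A row lasts 1/10 s, in which the tool goes at most 50 mm and 8.59 degrees, less where a joint would pass 70% of its speed; a pose out of reach is approached as far as the arm can. A call with a gripper value outside its range is refused whole. "grip" is the finger opening in mm, from 0 to 85.4, set as the call begins (left out, the last holds). The fingers move at their own pace and stop on an object; "force" is the grip in N (left out, the last holds). Time passes only in rows, so rows that repeat a pose let the fingers close. It gives the time, the measured TCP pose, the force, the opening and the grip force at its end, in the units of the state.
- r.sense(): the state, without advancing time (a new reading comes with each control period).
- r.snapshot(name): name is "side" or "top" or "wrist"; returns (picture, depth): 384x512x3 uint8, blue, green, red; 384x512 float32, mm along the optical axis (not along the pixel's ray), 0 where there is no reading.
- r.camera_params(name): a dict with "fx", "fy", "cx", "cy" (pixels), "pose" (4x4, takes a point from camera to world coordinates); the wrist camera has in their place "tool_from_camera" (4x4, takes a point from camera to tool coordinates, whose origin is the TCP and whose axes are the flange's). Camera axes: x right, y down, z forward; pixel columns grow to the right and rows downward; lengths in mm; the calibration is good to about 2 mm. The wrist camera is an equidistant fisheye: a pixel r from the principal point sees the ray r / f radians off the axis. A picture is of the moment at which its call begins: read the wrist's pose just before it. camera_params takes no time and is no camera call.
- r.hand_in(): hands the job in; it is judged then, once.
The state is a dict: "time": time; "joint_pos": joint angles; "qd": joint speeds; "joint_efforts": joint torques, N m; "tool_pos": TCP position; "tcp_rot": TCP orientation; "ft_force": force on the tool from outside, world axes, zero at the start; "wrist_torque": the same for the moment, N m; "finger_gap": finger opening in mm; "grip_force": force on a finger pad.
Only numpy, scipy, OpenCV 4.12 (cv2) and the standard library are available. Lean on these libraries where they do the work, as an engineer would, in place of code of your own. Each camera call takes 0.05 s, during which the arm holds its last target. There are 200 camera calls.

## Working session

There is one attempt and no reset: what is moved stays moved. The work goes in short steps, Python scripts to look and compute and a tool call to move; the robot and the scene stay as the last step left them, time stands still between calls to the robot, and variables do not carry over. Pictures are saved under pics/ and viewed, at most 15 in all, crops included, and the job is handed in when it is done.

Besides the shell and the picture viewer there is one more tool, called after ">>>" as name([rows], argument=value, ...), one row to a line, values as JSON. jog_arm: Moves the arm, as the interface text tells. Its arguments: {"type":"object","properties":{"rows":{"type":"array"},"grip":{"type":"number"},"force":{"type":"number"}},"required":["rows"]}

```bash
mkdir -p pics; python3 - <<'E'
from bench import r
import cv2,numpy as np
s=r.sense();print(s)
for n in("top","side"):
    p,d=r.snapshot(n);np.savez(f"{n}.npz",p=p,d=d,**{k:np.array(v) for k,v in r.camera_params(n).items()})
    cv2.imwrite(f"pics/{n}1.png",p);print(r.camera_params(n))
print(r.camera_params("wrist"))
E
```

```text
{'time': 0.0, 'joint_pos': array([-7.45653730e+01,  7.51567948e+00,  8.53297302e+01,  2.09930707e-04,
        8.72612988e+01, -4.89098049e+00]), 'qd': array([-0.06537989, -0.07416748, -0.00349248, -0.06086274, -0.04731362,
        0.03945024]), 'joint_efforts': array([ 2.61874535e-03, -5.69392526e+01, -5.00553310e+01, -1.04066062e-04,
        1.45515052e-02,  2.10682578e-05]), 'tool_pos': array([ 208.30816457, -562.0908451 ,  230.23415286]), 'tcp_rot': array([-1.79893698e+02, -9.30687365e-03,  2.03255886e+01]), 'ft_force': array([-0.82874157, -0.09301039,  0.35994663]), 'wrist_torque': array([-0.00521637,  0.02236055, -0.04052301]), 'grip_force': 0.0, 'finger_gap': 85.40936356677014}
{'fx': 498.7123502544166, 'fy': 498.7123502544166, 'cx': 260.22780449163207, 'cy': 188.1150636415996, 'pose': array([[-9.24933080e-03, -9.98139974e-01,  6.02581269e-02,
         4.08809278e+02],
       [-9.99861892e-01,  8.39955761e-03, -1.43402928e-02,
         2.09749808e+01],
       [ 1.38074779e-02, -6.03824429e-02, -9.98079814e-01,
         1.56571343e+03],
       [ 0.00000000e+00,  0.00000000e+00, 
[... 262 characters left out ...]
01, -4.58309014e-01,  8.35068939e-01,
        -1.20428200e+03],
       [ 3.48382993e-03, -8.77179127e-01, -4.80150646e-01,
         7.56601801e+02],
       [ 0.00000000e+00,  0.00000000e+00,  0.00000000e+00,
         1.00000000e+00]])}
{'fx': 297.3186396354542, 'fy': 297.3186396354542, 'cx': 253.51550636263465, 'cy': 192.50107950032515, 'tool_from_camera': array([[-1.17738669e-03, -9.44709344e-01, -3.27906800e-01,
         8.46099453e+01],
       [ 9.99999166e-01, -9.38294247e-04, -8.87356911e-04,
         7.66392334e-02],
       [ 5.30621301e-04, -3.27907571e-01,  9.44709661e-01,
        -1.43627062e+02],
       [ 0.00000000e+00,  0.00000000e+00,  0.00000000e+00,
         1.00000000e+00]])}
```

View pics/top1.png

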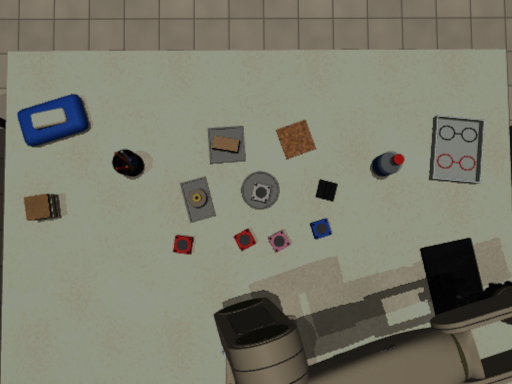

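View pics/side1.png

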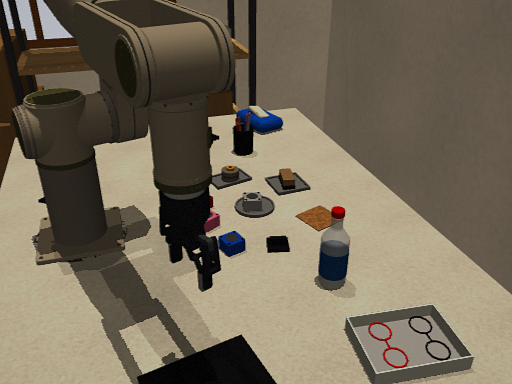

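The top view shows the square tray with the stone (226,145), the mat (296,139), and the long tray with the wheel (198,199). It also shows the round dish with the block (260,190), the cover (326,190), the bottle (390,163) and the pot (128,162). I'll convert these pixels to world positions and write the helpers.

```bash
cat > h.py <<'E'
import numpy as np,cv2
from scipy.spatial.transform import Rotation as R
from bench import r
def pix(c,uv,z):
    T=c["pose"];d=T[:3,:3]@np.array([(uv[0]-c["cx"])/c["fx"],(uv[1]-c["cy"])/c["fy"],1]);o=T[:3,3]
    return o+d*(z-o[2])/d[2]
def tool(s):
    T=np.eye(4);T[:3,:3]=R.from_euler("xyz",s["tcp_rot"],degrees=True).as_matrix();T[:3,3]=s["tool_pos"];return T
def wrist():
    s=r.sense();p,d=r.snapshot("wrist");c=r.camera_params("wrist");c["pose"]=tool(s)@c["tool_from_camera"];return p,d,c
def proj(c,P):  # world points -> fisheye pixels
    T=np.linalg.inv(c["pose"]);q=np.asarray(P,float).reshape(-1,3)@T[:3,:3].T+T[:3,3]
    th=np.arctan2(np.hypot(q[:,0],q[:,1]),q[:,2]);ph=np.arctan2(q[:,1],q[:,0])
    return np.c_[c["cx"]+c["fx"]*th*np.cos(ph),c["cy"]+c["fy"]*th*np.sin(ph)]
def ortho(p,c,x0,x1,y0,y1,z,k=2): # image: row=x decreasing, col=y decreasing; k px/mm
    X,Y=np.meshgrid(np.arange(x1,x0,-1/k),np.arange(y1,y0,-1/k),indexing="ij")
    uv=proj(c,np.stack([X,Y,np.full_like(X,z)],-1)).reshape(X.shape+(2,)).astype(np.float32)
    return cv2.remap(p,uv[...,0],uv[...,1],cv2.INTER_LINEAR)
def rows(pos,rpy): # shift & rotvec in tool axes from measured pose
    T=tool(r.sense());G=R.from_euler("xyz",rpy,degrees=True).as_matrix()
    return np.round(T[:3,:3].T@(np.array(pos)-T[:3,3]),1),np.round(R.from_matrix(T[:3,:3].T@G).as_rotvec(),3)
E
python3 - <<'E'
from h import *
c=r.camera_params("top")
for n,uv,z in [("sq",(226.5,145),10),("stone",(226,144.5),39),("mat",(296,139.5),3),("long",(198,199.5),10),("wheel",(198,198),47),("dish",(260,190),10),("block",(261,192.5),41),("cover",(326.5,190),8),("bottlecap",(398,160),200),("pot",(128,163),95),("pink",(279,241),36),("blue",(321,229),36),("red",(245,240),36),("red2",(183,245),36)]:
    print(n,pix(c,uv,z).round(0))
print(rows([430,40,400],[180,0,0]))
E
```

```text
sq [639. 103.  10.]
stone [636. 103.  39.]
mat [ 656. -116.    3.]
long [469. 193.  10.]
wheel [472. 189.  47.]
dish [497.  -1.  10.]
block [487.  -3.  41.]
cover [ 495. -209.    8.]
bottlecap [ 566. -380.  200.]
pot [575. 390.  95.]
pink [339. -57.  36.]
blue [ 374. -186.   36.]
red [343.  47.  36.]
red2 [330. 236.  36.]
(array([ 417.1, -487.9, -168.8]), array([-0.002,  0.   ,  0.355]))
```

```bash
python3 -c "
from h import *
print(rows([480,20,400],[180,0,0]))"
```

```text
(array([ 457. , -451.8, -168.8]), array([-0.002,  0.   ,  0.355]))
```

>>> jog_arm([
  [[208,-244,-169],[0,0,0.355]],
  [[208,-244,-169],[0,0,0.355]],
  [[208,-244,-169],[0,0,0.355]],
  [[208,-244,-169],[0,0,0.355]],
  [[208,-244,-169],[0,0,0.355]],
  [[208,-244,-169],[0,0,0.355]],
  [[208,-244,-169],[0,0,0.355]],
  [[208,-244,-169],[0,0,0.355]],
])

```text
time: 0.9
tool_pos: [320.1, -258.8, 403.7]
tcp_rot: [179.8, -0.2, 0.2]
ft_force: [0.4, 0.0, 1.2]
finger_gap: 85.4
grip_force: 0.0
```

```bash
python3 -c "
from h import *
print(r.sense()['tool_pos'],r.sense()['tcp_rot'],rows([480,20,400],[180,0,0]))"
```

```text
[ 320.12722101 -258.79030481  403.72100269] [ 1.79840163e+02 -2.38075137e-01  1.73659952e-01] (array([ 160.7, -278.3,    3.6]), array([ 0.003, -0.004,  0.003]))
```

>>> jog_arm([
  [[160,-277,0],[0,0,0]],
  [[160,-277,0],[0,0,0]],
  [[160,-277,0],[0,0,0]],
  [[160,-277,0],[0,0,0]],
  [[160,-277,0],[0,0,0]],
  [[160,-277,0],[0,0,0]],
  [[160,-277,0],[0,0,0]],
  [[160,-277,0],[0,0,0]],
  [[160,-277,0],[0,0,0]],
])

```text
time: 1.8
tool_pos: [478.6, 15.1, 399.4]
tcp_rot: [180.0, 0.1, 0.0]
ft_force: [0.1, 0.7, -0.7]
finger_gap: 85.6
grip_force: 0.0
```

```bash
python3 - <<'E'
from h import *
p,d,c=wrist();np.savez("w1.npz",p=p,d=d,pose=c["pose"]);print(r.sense()['tool_pos'],r.sense()['tcp_rot'])
o=ortho(p,c,400,720,-260,260,10,1.5);cv2.imwrite("pics/w1.png",cv2.convertScaleAbs(o,alpha=1.6));print(o.shape)
E
```

```text
[478.51232402  14.59233651 399.74744229] [ 1.79975178e+02  6.90832138e-02 -3.20893643e-02]
(480, 780, 3)
```

View pics/w1.png

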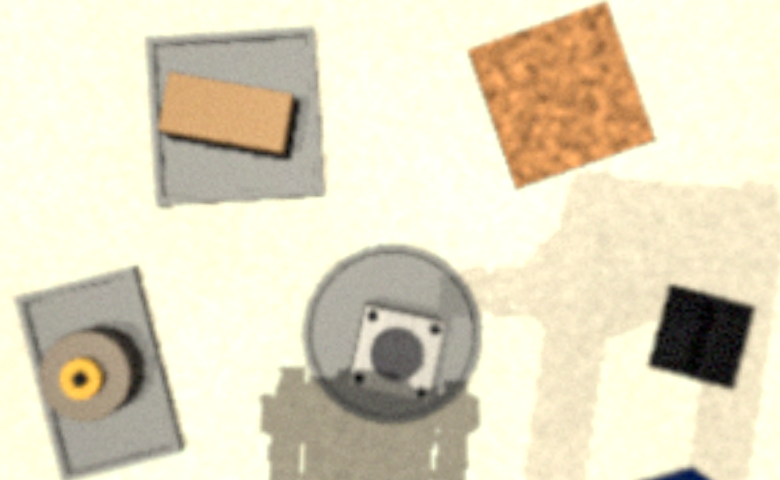

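The ortho view (1.5 px/mm) shows:
- Square tray centre at (236,117), with the stone on it.
- Mat at (562,95) and dish at (392,333), with the block off centre.
- Long tray at (101,373), with the wheel.
- Cover at (702,336).

Next I'll fit each one at its own height.

```bash
cat > fit.py <<'E'
from h import *
K=2
def rect(p,c,x,y,z,half,cond,hull=False):
    o=ortho(p,c,x-half,x+half,y-half,y+half,z,K);hsv=cv2.cvtColor(o,cv2.COLOR_BGR2HSV).astype(int)
    m=cv2.morphologyEx(cond(hsv).astype(np.uint8),cv2.MORPH_OPEN,np.ones((5,5),np.uint8))
    cs,_=cv2.findContours(m,cv2.RETR_EXTERNAL,cv2.CHAIN_APPROX_NONE)
    q=max(cs,key=cv2.contourArea)[:,0].astype(float);w=np.c_[x+half-(q[:,1]+.5)/K,y+half-(q[:,0]+.5)/K].astype(np.float32)
    (cx,cy),(a,b),ang=cv2.minAreaRect(w)   # angle in world x,y (ccw)
    if a<b:a,b,ang=b,a,ang+90
    return np.round([cx,cy,a,b,ang],1),o
E
python3 - <<'E'
from fit import *
f=np.load("w1.npz");c=r.camera_params("wrist");c["pose"]=f["pose"];p=f["p"]
o=ortho(p,c,400,720,-260,260,10,1.5);h=cv2.cvtColor(o,cv2.COLOR_BGR2HSV)
for n,(u,v) in dict(bench=(420,60),tray=(200,180),stone=(220,110),mat=(560,100),block=(380,310),hub=(70,385),wheel=(60,365),cover=(700,330),plate=(690,350),dish=(340,290),stonebase=(293,130)).items(): print(n,h[v,u],end="; ")
print()
for n,x,y,z,half,cond in [("sq",642,103,10,75,lambda h:(h[...,2]<210)|(h[...,1]>110)),("long",471,193,10,85,lambda h:h[...,2]<175),("mat",657,-115,3,70,lambda h:h[...,1]>70),
 ("stone",636,106,39,55,lambda h:(h[...,1]>80)&(h[...,2]>90)),("block",490,-5,41,40,lambda h:(h[...,2]>150)),("hub",470,205,47,35,lambda h:h[...,1]>130),("cover",496,-208,8,50,lambda h:h[...,2]<60)]:
    print(n,rect(p,c,x,y,z,half,cond)[0])
E
```

```text
bench [ 33  33 170]; tray [ 19  25 113]; stone [ 15 117 139]; mat [ 14 148 124]; block [ 22  32 120]; hub [ 20 175 159]; wheel [ 15  73 109]; cover [130 191   4]; plate [120 102  10]; dish [ 26  17 108]; stonebase [26 54 33]; 
sq [642.  103.  149.5 149.5  90. ]
long [471.  193.  169.5 169.5  90. ]
mat [ 658.1 -116.   100.6  100.5   19.3]
stone [640.9 104.9  80.3  37.7  79.9]Traceback (most recent call last):
  File "<stdin>", line 8, in <module>
  File "fit.py", line 7, in rect
    q=max(cs,key=cv2.contourArea)[:,0].astype(float);w=np.c_[x+half-(q[:,1]+.5)/K,y+half-(q[:,0]+.5)/K].astype(np.float32)
      ~~~^^^^^^^^^^^^^^^^^^^^^^^^
ValueError: max() iterable argument is empty
```

```bash
python3 - <<'E'
from fit import *
f=np.load("w1.npz");c=r.camera_params("wrist");c["pose"]=f["pose"];p=f["p"]
V=lambda h:h[...,2]
for n,x,y,z,half,cond in [("sq",642,103,10,70,lambda h:(V(h)<140)|(h[...,1]>80)),("long",471,193,10,78,lambda h:V(h)<140),("dish",498,-1,10,70,lambda h:V(h)<140),
 ("block",488,-5,41,40,lambda h:(V(h)>114)),("blockall",488,-5,41,32,lambda h:(V(h)>114)),("hub",470,205,47,35,lambda h:h[...,1]>120),("wheel",470,205,39,40,lambda h:(h[...,1]>50)&(V(h)>70)),("cover",496,-208,8,50,lambda h:V(h)<50),("rib",496,-208,28,50,lambda h:V(h)<8)]:
    a,o=rect(p,c,x,y,z,half,cond);print(n,a); 
    if n in("block","cover"): cv2.imwrite(f"{n}_o.png",o)
a=cv2.imread("block_o.png");b=cv2.resize(cv2.imread("cover_o.png"),None,fx=.8,fy=.8)
cv2.imwrite("pics/bc.png",cv2.convertScaleAbs(cv2.resize(np.hstack([a,np.clip(b.astype(int)*4,0,255).astype(np.uint8)]),None,fx=2.4,fy=2.4),alpha=1.3))
E
```

```text
sq [641.7 102.6 114.8 114.4   3.8]
long [470.9 192.7 128.8  87.3  14.5]
dish [492.5   3.7 130.  128.5  90. ]
block [492.4  -4.2  51.4  42.8  77. ]
blockall [492.4  -4.2  51.4  42.8  77. ]
hub [474.2 192.2  27.   26.   90. ]
wheel [474.8 192.8  56.   55.  180. ]
cover [ 495.4 -208.6   56.8   55.    75.2]
rib [ 489.  -196.8    7.5    5.   180. ]
```

View pics/bc.png

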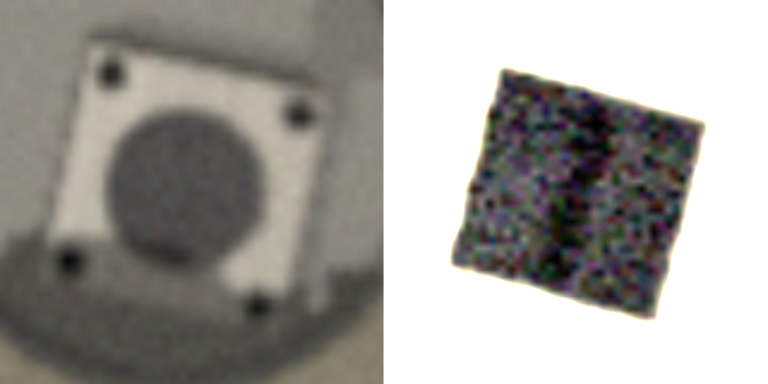

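Everything fits its known size. Stone is at (641,105) @80°, block at (489,-3) @-12°, wheel at (474,192) and cover at (495,-209) with the rib at about -15°.

Order: stone → mat, block → square tray, cover → block, wheel → dish, stone → long tray. That way the wheel is handled only once.

```bash
cat >> h.py <<'E'
import json,sys
def cmdT(q):
    T=np.eye(4);T[:3,:3]=R.from_euler("xyz",[180,0,q[3]],degrees=True).as_matrix();T[:3,3]=q[:3];return T
def plan(frm,*tgts):
    "shift/turn of each target (x,y,z,yaw) from commanded pose frm, in its tool axes"
    A=cmdT(frm)
    for t in tgts:
        D=np.linalg.inv(A)@cmdT(t);v=R.from_matrix(D[:3,:3]).as_rotvec()
        n=max(np.linalg.norm(D[:3,3])/50,np.degrees(np.linalg.norm(v))/8.59)
        print(t,D[:3,3].round(1).tolist(),v.round(3).tolist(),"rows>=%.1f"%n)
E
python3 - <<'E'
from h import *
plan((478.8,15.4,400.3,0),(641,105,110,80))
plan((641,105,110,80),(641,105,8,80))
plan((641,105,8,80),(641,105,90,80),(658,-116,90,80),(658,-116,7,80))
E
```

```text
(641, 105, 110, 80) [162.2, -89.6, 290.3] [0.0, 0.0, -1.396] rows>=9.3
(641, 105, 8, 80) [0.0, 0.0, 102.0] [0.0, -0.0, 0.0] rows>=2.0
(641, 105, 90, 80) [0.0, 0.0, -82.0] [0.0, -0.0, 0.0] rows>=1.6
(658, -116, 90, 80) [-214.7, 55.1, -82.0] [0.0, -0.0, 0.0] rows>=4.7
(658, -116, 7, 80) [-214.7, 55.1, 1.0] [0.0, -0.0, 0.0] rows>=4.4
```

>>> jog_arm([
  [[162,-89.6,290],[0,0,-1.396]],
  [[162,-89.6,290],[0,0,-1.396]],
  [[162,-89.6,290],[0,0,-1.396]],
  [[162,-89.6,290],[0,0,-1.396]],
  [[162,-89.6,290],[0,0,-1.396]],
  [[162,-89.6,290],[0,0,-1.396]],
  [[162,-89.6,290],[0,0,-1.396]],
  [[162,-89.6,290],[0,0,-1.396]],
  [[162,-89.6,290],[0,0,-1.396]],
  [[162,-89.6,290],[0,0,-1.396]],
], grip=62, force=50)

```text
time: 2.85
tool_pos: [640.5, 102.8, 109.4]
tcp_rot: [-179.9, 0.0, 80.2]
ft_force: [-0.1, -0.2, -0.2]
finger_gap: 61.9
grip_force: 0.0
```

```bash
python3 - <<'E'
from h import *
p,d,c=wrist();print(r.sense()['tool_pos'],r.sense()['tcp_rot'],r.sense()['finger_gap'])
cv2.imwrite("pics/w2.png",cv2.convertScaleAbs(p,alpha=1.5));print(proj(c,[[641,105,39],[641,105,5]]))
E
```

```text
[640.73213645 102.75911453 109.92164232] [-1.79962767e+02  3.22926307e-02  8.01607448e+01] 62.22798832682711
[[253.91031929 202.35977876]
 [253.94877034 188.46226378]]
```

View pics/w2.png

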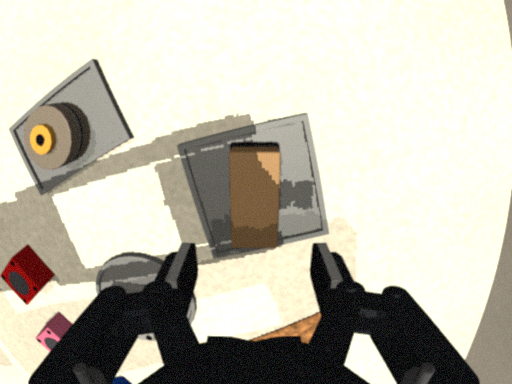

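The stone is centred at (254,196), midway between the finger tips at (188,250) and (320,250), and is aligned with the tool x-axis. I'll descend and close.

>>> jog_arm([
  [[0,0,40],[0,0,0]],
  [[0,0,75],[0,0,0]],
  [[0,0,95],[0,0,0]],
  [[0,0,102],[0,0,0]],
  [[0,0,102],[0,0,0]],
])

```text
time: 3.4
tool_pos: [640.0, 103.7, 7.5]
tcp_rot: [-179.9, 0.0, 79.9]
ft_force: [0.2, -0.3, 0.7]
finger_gap: 61.9
grip_force: 0.0
```

>>> jog_arm([
  [[0,0,0],[0,0,0]],
  [[0,0,0],[0,0,0]],
  [[0,0,0],[0,0,0]],
  [[0,0,0],[0,0,0]],
  [[0,0,0],[0,0,0]],
  [[0,0,0],[0,0,0]],
], grip=30, force=50)

```text
time: 4.0
tool_pos: [642.8, 104.8, 10.9]
tcp_rot: [179.8, -0.0, 80.0]
ft_force: [-1.0, -1.4, 7.6]
finger_gap: 38.0
grip_force: 51.2
```

>>> jog_arm([
  [[0,0,-30],[0,0,0]],
  [[0,0,-75],[0,0,0]],
  [[-43,11,-82],[0,0,0]],
  [[-86,22,-82],[0,0,0]],
  [[-129,33,-82],[0,0,0]],
  [[-172,44,-82],[0,0,0]],
  [[-214.7,55.1,-82],[0,0,0]],
  [[-214.7,55.1,-82],[0,0,0]],
  [[-214.7,55.1,-40],[0,0,0]],
  [[-214.7,55.1,-15],[0,0,0]],
])

```text
time: 5.0
tool_pos: [657.4, -116.3, 22.2]
tcp_rot: [180.0, -0.0, 79.9]
ft_force: [-1.4, 0.8, -3.2]
finger_gap: 37.9
grip_force: 51.0
```

>>> jog_arm([
  [[0,0,4],[0,0,0]],
  [[0,0,8],[0,0,0]],
  [[0,0,11],[0,0,0]],
  [[0,0,13],[0,0,0]],
  [[0,0,14],[0,0,0]],
  [[0,0,14],[0,0,0]],
])

```text
time: 5.6
tool_pos: [658.2, -116.1, 10.1]
tcp_rot: [179.9, 0.0, 80.0]
ft_force: [-0.4, -0.3, -2.0]
finger_gap: 37.9
grip_force: 51.1
```

>>> jog_arm([
  [[0,0,1],[0,0,0]],
  [[0,0,1.5],[0,0,0]],
  [[0,0,2],[0,0,0]],
  [[0,0,2],[0,0,0]],
])

```text
time: 6.0
tool_pos: [658.3, -116.2, 8.9]
tcp_rot: [179.9, 0.0, 80.0]
ft_force: [-5.1, 1.4, 7.4]
finger_gap: 38.1
grip_force: 52.2
```

>>> jog_arm([
  [[0,0,0],[0,0,0]],
  [[0,0,0],[0,0,0]],
  [[0,0,0],[0,0,0]],
  [[0,0,0],[0,0,0]],
], grip=60)

```text
time: 6.4
tool_pos: [657.7, -116.1, 7.2]
tcp_rot: [-180.0, -0.0, 80.0]
ft_force: [-0.2, -0.8, 0.7]
finger_gap: 60.0
grip_force: 0.0
```

```bash
python3 - <<'E'
from h import *
q=(658,-116,7,80)
plan(q,(658,-116,110,80),(489,-3,110,0),(489,-3,110,-12))
plan((489,-3,110,-12),(489,-3,8,-12))
plan((489,-3,8,-12),(489,-3,100,-12),(642,103,100,3.5),(642,103,25,3.5))
E
```

```text
(658, -116, 110, 80) [-0.0, 0.0, -103.0] [0.0, -0.0, 0.0] rows>=2.1
(489, -3, 110, 0) [81.9, -186.1, -103.0] [0.0, -0.0, 1.396] rows>=9.3
(489, -3, 110, -12) [81.9, -186.1, -103.0] [-0.0, -0.0, 1.606] rows>=10.7
(489, -3, 8, -12) [0.0, -0.0, 102.0] [0.0, -0.0, 0.0] rows>=2.0
(489, -3, 100, -12) [0.0, 0.0, -92.0] [0.0, -0.0, 0.0] rows>=1.8
(642, 103, 100, 3.5) [127.6, -135.5, -92.0] [0.0, 0.0, -0.271] rows>=4.2
(642, 103, 25, 3.5) [127.6, -135.5, -17.0] [0.0, 0.0, -0.271] rows>=3.7
```

>>> jog_arm([
  [[0,0,-50],[0,0,0]],
  [[81.9,-186.1,-103],[0,0,1.222]],
  [[81.9,-186.1,-103],[0,0,1.222]],
  [[81.9,-186.1,-103],[0,0,1.222]],
  [[81.9,-186.1,-103],[0,0,1.222]],
  [[81.9,-186.1,-103],[0,0,1.222]],
  [[81.9,-186.1,-103],[0,0,1.222]],
  [[81.9,-186.1,-103],[0,0,1.222]],
  [[81.9,-186.1,-103],[0,0,1.222]],
  [[81.9,-186.1,-103],[0,0,1.222]],
])

```text
time: 7.4
tool_pos: [488.7, -3.0, 110.5]
tcp_rot: [180.0, -0.0, 9.8]
ft_force: [-0.4, -0.1, 0.0]
finger_gap: 60.2
grip_force: 0.0
```

```bash
python3 - <<'E'
from h import *
p,d,c=wrist();print(r.sense()['tool_pos'],r.sense()['tcp_rot'],r.sense()['finger_gap'])
cv2.imwrite("pics/w3.png",cv2.convertScaleAbs(p,alpha=1.5));print(proj(c,[[489,-3,41],[658,-116,37]]))
E
```

```text
[488.72300655  -2.96707829 110.35618474] [ 1.79999853e+02 -1.14925838e-02  9.96794886e+00] 59.84417219100041
[[253.79846514 205.2614924 ]
 [428.42340009  29.18133545]]
```

View pics/w3.png

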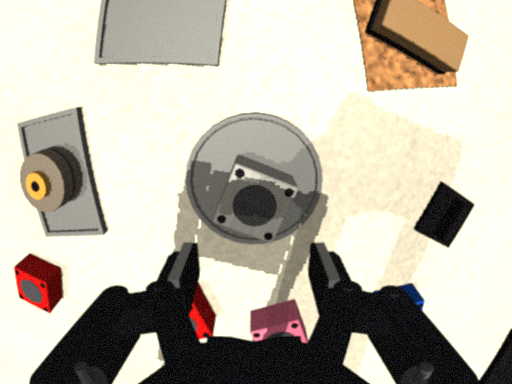

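The block's disc is at (255,204), matching the projection, and the stone rests flat on the mat at (415,35). I'll rotate 22° and descend onto the block.

>>> jog_arm([
  [[0,0,20],[0,0,0.14]],
  [[0,0,35],[0,0,0.28]],
  [[0,0,45],[0,0,0.384]],
  [[0,0,75],[0,0,0.384]],
  [[0,0,95],[0,0,0.384]],
  [[0,0,102],[0,0,0.384]],
  [[0,0,102],[0,0,0.384]],
])

```text
time: 8.15
tool_pos: [487.7, -2.9, 7.3]
tcp_rot: [180.0, 0.1, -11.9]
ft_force: [-0.3, -0.1, 0.3]
finger_gap: 59.8
grip_force: 0.0
```

>>> jog_arm([
  [[0,0,0],[0,0,0]],
  [[0,0,0],[0,0,0]],
  [[0,0,0],[0,0,0]],
  [[0,0,0],[0,0,0]],
  [[0,0,0],[0,0,0]],
  [[0,0,0],[0,0,0]],
], grip=40, force=80)

```text
time: 8.75
tool_pos: [489.3, -3.1, 9.1]
tcp_rot: [180.0, -0.1, -12.0]
ft_force: [-3.6, -1.7, 6.2]
finger_gap: 50.7
grip_force: 85.9
```

>>> jog_arm([
  [[0,0,-30],[0,0,0]],
  [[0,0,-75],[0,0,0]],
  [[0,0,-92],[0,0,0]],
  [[32,-34,-92],[0,0,-0.07]],
  [[64,-68,-92],[0,0,-0.14]],
  [[96,-102,-92],[0,0,-0.21]],
  [[127.6,-135.5,-92],[0,0,-0.271]],
  [[127.6,-135.5,-92],[0,0,-0.271]],
  [[127.6,-135.5,-50],[0,0,-0.271]],
  [[127.6,-135.5,-15],[0,0,-0.271]],
])

```text
time: 9.75
tool_pos: [641.5, 103.3, 21.1]
tcp_rot: [-180.0, 0.0, 3.5]
ft_force: [-1.1, -1.5, -8.9]
finger_gap: 51.0
grip_force: 88.3
```

>>> jog_arm([
  [[0,0,4],[0,0,0]],
  [[0,0,8],[0,0,0]],
  [[0,0,11],[0,0,0]],
  [[0,0,13],[0,0,0]],
  [[0,0,14],[0,0,0]],
  [[0,0,14.5],[0,0,0]],
  [[0,0,15],[0,0,0]],
  [[0,0,15],[0,0,0]],
])

```text
time: 10.55
tool_pos: [642.4, 102.9, 9.2]
tcp_rot: [-180.0, -0.1, 3.5]
ft_force: [-0.6, -0.2, -3.4]
finger_gap: 50.8
grip_force: 88.7
```

>>> jog_arm([
  [[0,0,0.5],[0,0,0]],
  [[0,0,0.8],[0,0,0]],
  [[0,0,0.8],[0,0,0]],
])

```text
time: 10.85
tool_pos: [642.4, 103.0, 9.2]
tcp_rot: [180.0, -0.1, 3.5]
ft_force: [-5.4, -0.3, 6.5]
finger_gap: 50.5
grip_force: 89.9
```

>>> jog_arm([
  [[0,0,0],[0,0,0]],
  [[0,0,0],[0,0,0]],
  [[0,0,0],[0,0,0]],
  [[0,0,0],[0,0,0]],
], grip=61)

```text
time: 11.25
tool_pos: [642.1, 102.9, 7.7]
tcp_rot: [-180.0, -0.0, 3.5]
ft_force: [-0.5, 0.2, -0.5]
finger_gap: 61.2
grip_force: 0.0
```

```bash
python3 - <<'E'
from h import *
plan((642,103,7,3.5),(642,103,110,3.5),(495.4,-208.8,110,-15))
E
```

```text
(642, 103, 110, 3.5) [0.0, 0.0, -103.0] [0.0, -0.0, 0.0] rows>=2.1
(495.4, -208.8, 110, -15) [-165.4, 302.3, -103.0] [-0.0, -0.0, 0.323] rows>=7.2
```

>>> jog_arm([
  [[0,0,-50],[0,0,0]],
  [[0,0,-100],[0,0,0]],
  [[-165.4,302.3,-103],[0,0,0.323]],
  [[-165.4,302.3,-103],[0,0,0.323]],
  [[-165.4,302.3,-103],[0,0,0.323]],
  [[-165.4,302.3,-103],[0,0,0.323]],
  [[-165.4,302.3,-103],[0,0,0.323]],
  [[-165.4,302.3,-103],[0,0,0.323]],
  [[-165.4,302.3,-103],[0,0,0.323]],
  [[-165.4,302.3,-103],[0,0,0.323]],
], grip=42)

```text
time: 12.25
tool_pos: [493.0, -213.7, 110.9]
tcp_rot: [179.9, -0.0, -15.3]
ft_force: [-0.4, 1.1, 0.5]
finger_gap: 42.2
grip_force: 0.0
```

```bash
python3 - <<'E'
from fit import *
p,d,c=wrist();print(r.sense()['tool_pos'],r.sense()['tcp_rot'],r.sense()['finger_gap'])
a,o=rect(p,c,495,-209,8,50,lambda h:h[...,2]<50);print(a)
o28=ortho(p,c,445,545,-259,-159,28,4)
o8=ortho(p,c,445,545,-259,-159,8,4)
cv2.imwrite("pics/w4.png",np.clip(np.hstack([o28[:, :],o8]).astype(int)*4,0,255).astype(np.uint8))
E
```

```text
[ 494.0997287  -211.34572981  110.77586499] [ 1.79976637e+02 -3.59826553e-02 -1.52857603e+01] 42.153498180359236
[ 495.3 -209.7   59.4   57.   165.1]
```

View pics/w4.png

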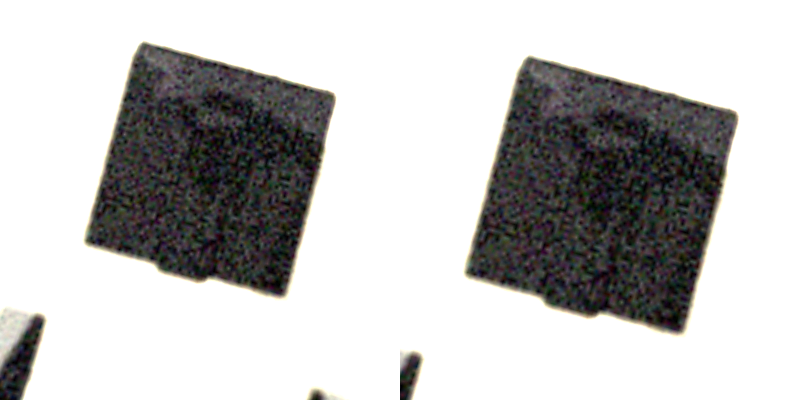

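The cover fits at (495,-210) @-15°, with the rib end exactly where expected. I'll descend and close on the rib.

>>> jog_arm([
  [[0,0,40],[0,0,0]],
  [[0,0,75],[0,0,0]],
  [[0,0,93],[0,0,0]],
  [[0,0,99],[0,0,0]],
  [[0,0,99],[0,0,0]],
])

```text
time: 12.8
tool_pos: [494.9, -207.6, 10.8]
tcp_rot: [-180.0, 0.1, -15.0]
ft_force: [-0.4, 0.7, -0.3]
finger_gap: 41.6
grip_force: 0.0
```

>>> jog_arm([
  [[0,0,0],[0,0,0]],
  [[0,0,0],[0,0,0]],
  [[0,0,0],[0,0,0]],
  [[0,0,0],[0,0,0]],
  [[0,0,0],[0,0,0]],
  [[0,0,0],[0,0,0]],
  [[0,0,0],[0,0,0]],
], grip=5, force=30)

```text
time: 13.5
tool_pos: [496.6, -209.4, 13.4]
tcp_rot: [180.0, -0.2, -15.0]
ft_force: [0.9, 1.8, 6.6]
finger_gap: 13.1
grip_force: 31.3
```

```bash
python3 - <<'E'
from h import *
plan((495.4,-208.8,11,-15),(495.4,-208.8,120,-15),(642.2,103,120,3.5),(642.2,103,62,3.5))
E
```

```text
(495.4, -208.8, 120, -15) [0.0, 0.0, -109.0] [0.0, -0.0, 0.0] rows>=2.2
(642.2, 103, 120, 3.5) [61.1, -339.2, -109.0] [0.0, 0.0, -0.323] rows>=7.2
(642.2, 103, 62, 3.5) [61.1, -339.2, -51.0] [0.0, 0.0, -0.323] rows>=7.0
```

>>> jog_arm([
  [[0,0,-30],[0,0,0]],
  [[0,0,-75],[0,0,0]],
  [[8,-42,-109],[0,0,-0.04]],
  [[16,-90,-109],[0,0,-0.085]],
  [[25,-138,-109],[0,0,-0.13]],
  [[34,-186,-109],[0,0,-0.177]],
  [[42,-234,-109],[0,0,-0.222]],
  [[51,-282,-109],[0,0,-0.27]],
  [[61.1,-325,-109],[0,0,-0.323]],
  [[61.1,-339.2,-109],[0,0,-0.323]],
])

```text
time: 14.5
tool_pos: [643.3, 107.0, 121.0]
tcp_rot: [-179.9, -0.1, 3.8]
ft_force: [-0.4, -0.5, 0.2]
finger_gap: 13.0
grip_force: 30.3
```

```bash
python3 - <<'E'
from fit import *
p,d,c=wrist();print(r.sense()['tool_pos'],r.sense()['tcp_rot'],r.sense()['finger_gap'])
o=ortho(p,c,572,712,33,173,41,4);print(proj(c,[[642.2,103,41]]))
cv2.imwrite("pics/w5.png",cv2.convertScaleAbs(o,alpha=1.5))
t,_=r.snapshot("top");cv2.imwrite("pics/t2.png",cv2.resize(t[110:260,150:350],None,fx=3.5,fy=3.5))
E
```

```text
[642.84186767 107.40821785 120.75473148] [-1.79925222e+02 -5.83145986e-02  3.68849783e+00] 13.348013558953497
[[258.62933726 202.48409317]]
```

View pics/w5.png

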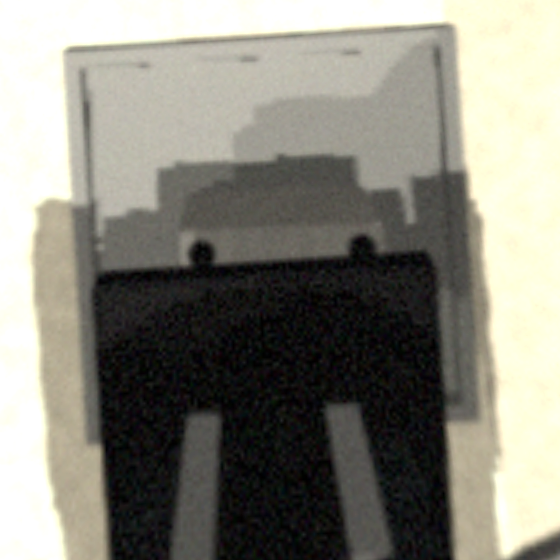

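The held cover is in view with the block's two far screws at (202,253) and (362,246). That puts the block nearer the robot than planned, so I'll check against the tray now that the arm has settled.

```bash
python3 - <<'E'
from fit import *
p,d,c=wrist();print(r.sense()['tool_pos'],r.sense()['tcp_rot'])
o=ortho(p,c,572,712,33,173,10,2.8);o2=ortho(p,c,572,712,33,173,41,2.8)
cv2.imwrite("pics/w6.png",cv2.convertScaleAbs(np.hstack([o,o2]),alpha=1.5))
E
```

```text
[641.81852342 103.41721615 120.42644609] [1.79978563e+02 1.90378770e-02 3.54988643e+00]
```

View pics/w6.png

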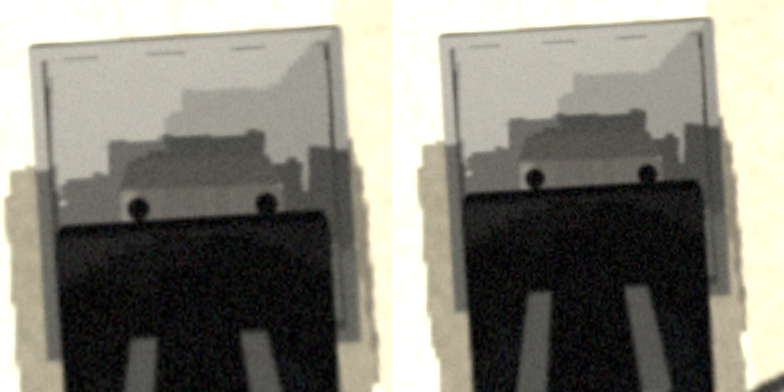

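View pics/t2.png

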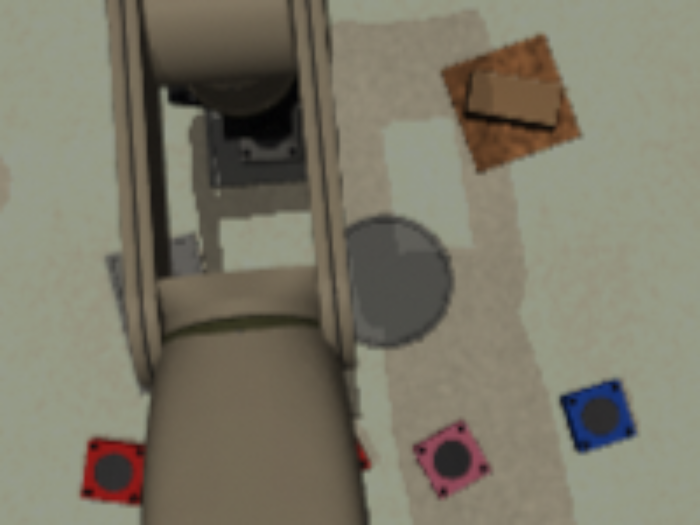

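The block sits about 13 mm too near, at x≈629. I narrowed the grip while the fingers were still leaving it, and that dragged it. I'll set the cover down on free bench at (632,-8), fix the block, then refit the cover.

```bash
python3 - <<'E'
from h import *
plan((642.2,103,120,3.5),(632,-8,120,3.5),(632,-8,12.5,3.5))
E
```

```text
(632, -8, 120, 3.5) [-17.0, 110.2, 0.0] [0.0, -0.0, 0.0] rows>=2.2
(632, -8, 12.5, 3.5) [-17.0, 110.2, 107.5] [0.0, -0.0, 0.0] rows>=3.1
```

>>> jog_arm([
  [[-6,40,0],[0,0,0]],
  [[-12,80,0],[0,0,0]],
  [[-17,110,0],[0,0,0]],
  [[-17,110,40],[0,0,0]],
  [[-17,110,75],[0,0,0]],
  [[-17,110,95],[0,0,0]],
  [[-17,110,103],[0,0,0]],
  [[-17,110,106],[0,0,0]],
  [[-17,110,108.5],[0,0,0]],
  [[-17,110,108.5],[0,0,0]],
])

```text
time: 15.65
tool_pos: [632.9, -8.4, 13.8]
tcp_rot: [180.0, -0.1, 3.5]
ft_force: [-0.2, 0.6, -0.4]
finger_gap: 13.1
grip_force: 30.4
```

>>> jog_arm([
  [[0,0,0],[0,0,0]],
  [[0,0,0],[0,0,0]],
  [[0,0,0],[0,0,0]],
  [[0,0,0],[0,0,0]],
  [[0,0,-50],[0,0,0]],
  [[0,0,-100],[0,0,0]],
  [[0,0,-138.5],[0,0,0]],
  [[0,0,-138.5],[0,0,0]],
], grip=42)

```text
time: 16.45
tool_pos: [636.2, -8.3, 159.1]
tcp_rot: [179.9, -0.7, 3.5]
ft_force: [0.8, 0.7, 1.3]
finger_gap: 41.5
grip_force: 0.0
```

```bash
python3 - <<'E'
from fit import *
r.snapshot("top");p,d,c=wrist();print(r.sense()['tool_pos'],r.sense()['tcp_rot'])
o=ortho(p,c,562,712,-58,172,41,3.4);o2=ortho(p,c,562,712,-58,172,8,3.4)
cv2.imwrite("pics/w7.png",cv2.convertScaleAbs(o,alpha=1.5));print(o.shape)
print(rect(p,c,632,-8,8,50,lambda h:h[...,2]<45)[0])
E
```

```text
[632.78067665  -8.00585352 152.31162742] [179.96958173  -0.1940954    3.48865361]
(510, 782, 3)
[632.1  -8.6  57.1  56.3   3.4]
```

View pics/w7.png

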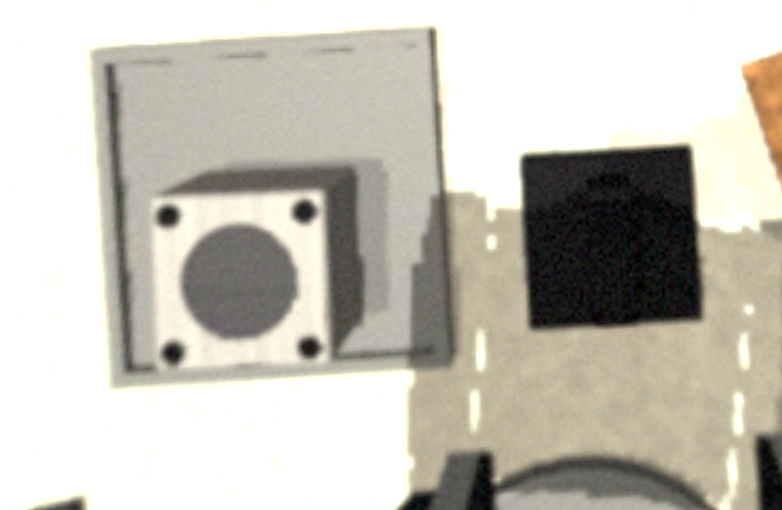

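The block's disc is at (239,282), i.e. world (629,102), yaw about 2°. The cover is flat at (632,-8.6).

```bash
python3 - <<'E'
from h import *
plan((632,-8,150,3.5),(629,101.8,90,3),(629,101.8,8,3))
plan((629,101.8,8,3),(642.3,102.9,12,3.5))
E
```

```text
(629, 101.8, 90, 3) [3.7, -109.8, 60.0] [0.0, -0.0, 0.009] rows>=2.5
(629, 101.8, 8, 3) [3.7, -109.8, 142.0] [0.0, -0.0, 0.009] rows>=3.6
(642.3, 102.9, 12, 3.5) [13.3, -0.4, -4.0] [0.0, 0.0, -0.009] rows>=0.3
```

>>> jog_arm([
  [[1.5,-45,20],[0,0,0.009]],
  [[3,-88,40],[0,0,0.009]],
  [[3.7,-109.8,60],[0,0,0.009]],
  [[3.7,-109.8,60],[0,0,0.009]],
  [[3.7,-109.8,95],[0,0,0.009]],
  [[3.7,-109.8,125],[0,0,0.009]],
  [[3.7,-109.8,138],[0,0,0.009]],
  [[3.7,-109.8,142],[0,0,0.009]],
  [[3.7,-109.8,142],[0,0,0.009]],
], grip=62)

```text
time: 17.45
tool_pos: [628.6, 101.3, 8.4]
tcp_rot: [180.0, 0.0, 2.9]
ft_force: [-0.4, 0.6, -0.1]
finger_gap: 62.0
grip_force: 0.0
```

>>> jog_arm([
  [[0,0,0],[0,0,0]],
  [[0,0,0],[0,0,0]],
  [[0,0,0],[0,0,0]],
  [[0,0,0],[0,0,0]],
  [[0,0,0],[0,0,0]],
  [[0,0,-4],[0,0,0]],
  [[13.3,0,-4],[0,0,0]],
  [[13.3,0,-4],[0,0,0]],
  [[13.3,0,-1],[0,0,0]],
  [[13.3,0,0.5],[0,0,0]],
], grip=40, force=80)

```text
time: 18.45
tool_pos: [641.8, 102.7, 10.4]
tcp_rot: [180.0, 0.0, 3.0]
ft_force: [-15.6, -0.9, 26.4]
finger_gap: 50.9
grip_force: 88.8
```

>>> jog_arm([
  [[0,0,0.5],[0,0,0]],
  [[0,0,0.5],[0,0,0]],
  [[0,0,0.5],[0,0,0]],
])

```text
time: 18.75
tool_pos: [641.8, 102.8, 10.4]
tcp_rot: [180.0, 0.0, 3.0]
ft_force: [-13.3, -1.0, 19.0]
finger_gap: 50.8
grip_force: 88.5
```

>>> jog_arm([
  [[0,0,0],[0,0,0]],
  [[0,0,0],[0,0,0]],
  [[0,0,0],[0,0,0]],
  [[0,0,0],[0,0,0]],
  [[0,0,-40],[0,0,0]],
  [[0,0,-80],[0,0,0]],
  [[0,0,-120],[0,0,0]],
  [[0,0,-143],[0,0,0]],
  [[0,0,-143],[0,0,0]],
], grip=62)

```text
time: 19.65
tool_pos: [645.1, 102.8, 156.2]
tcp_rot: [-180.0, -0.5, 3.0]
ft_force: [0.4, -0.9, 0.7]
finger_gap: 62.0
grip_force: 0.0
```

```bash
python3 - <<'E'
from fit import *
r.snapshot("top");p,d,c=wrist();print(r.sense()['tool_pos'],r.sense()['tcp_rot'])
print(rect(p,c,642,103,41,36,lambda h:h[...,2]>118)[0]);o=ortho(p,c,602,682,63,143,41,4);g=cv2.cvtColor(o,cv2.COLOR_BGR2GRAY)
print(proj(c,[[642,103,41]]));cv2.imwrite("blk.png",o)
h=cv2.HoughCircles(cv2.GaussianBlur(g,(5,5),0),cv2.HOUGH_GRADIENT,1,200,param1=60,param2=20,minRadius=55,maxRadius=85)
print(h, 682-h[0,0,1]/4,143-h[0,0,0]/4)
E
```

```text
[642.28695014 102.58024385 150.79734687] [-1.79995360e+02 -5.98180029e-02  2.96572916e+00]
[665.5 126.   25.5  24.5  90. ]
[[253.26208239 190.42764817]]
[[[161.5 163.5  68.3]]] 641.125 102.625
```

The block is now centred at (641.1,102.6), within 1 mm of the tray middle. Next is the cover.

```bash
python3 - <<'E'
from h import *
plan((642.3,102.5,150.5,3),(632,-8.6,90,3.4),(632,-8.6,11,3.4))
plan((632,-8.6,11,3.4),(632,-8.6,100,3.4),(641.3,102.6,100,3.4),(641.3,102.6,56,3.4))
E
```

```text
(632, -8.6, 90, 3.4) [-16.1, 110.4, 60.5] [-0.0, 0.0, -0.007] rows>=2.5
(632, -8.6, 11, 3.4) [-16.1, 110.4, 139.5] [-0.0, 0.0, -0.007] rows>=3.6
(632, -8.6, 100, 3.4) [0.0, 0.0, -89.0] [-0.0, -0.0, 0.0] rows>=1.8
(641.3, 102.6, 100, 3.4) [15.9, -110.5, -89.0] [-0.0, -0.0, 0.0] rows>=2.9
(641.3, 102.6, 56, 3.4) [15.9, -110.5, -45.0] [-0.0, -0.0, 0.0] rows>=2.4
```

>>> jog_arm([
  [[-6,42,20],[0,0,-0.007]],
  [[-12,84,40],[0,0,-0.007]],
  [[-16.1,110.4,60],[0,0,-0.007]],
  [[-16.1,110.4,60],[0,0,-0.007]],
  [[-16.1,110.4,95],[0,0,-0.007]],
  [[-16.1,110.4,125],[0,0,-0.007]],
  [[-16.1,110.4,136],[0,0,-0.007]],
  [[-16.1,110.4,139.5],[0,0,-0.007]],
  [[-16.1,110.4,139.5],[0,0,-0.007]],
], grip=42)

```text
time: 20.65
tool_pos: [631.6, -8.1, 10.9]
tcp_rot: [-180.0, 0.0, 3.4]
ft_force: [0.3, 0.7, 0.8]
finger_gap: 42.2
grip_force: 0.0
```

>>> jog_arm([
  [[0,0,0],[0,0,0]],
  [[0,0,0],[0,0,0]],
  [[0,0,0],[0,0,0]],
  [[0,0,0],[0,0,0]],
  [[0,0,0],[0,0,0]],
  [[0,0,0],[0,0,0]],
  [[0,0,0],[0,0,0]],
], grip=5, force=30)

```text
time: 21.35
tool_pos: [633.2, -8.6, 13.0]
tcp_rot: [180.0, -0.2, 3.4]
ft_force: [-1.0, 0.3, 6.2]
finger_gap: 12.8
grip_force: 31.0
```

>>> jog_arm([
  [[0,0,-30],[0,0,0]],
  [[0,0,-70],[0,0,0]],
  [[0,0,-89],[0,0,0]],
  [[5,-37,-89],[0,0,0]],
  [[10,-74,-89],[0,0,0]],
  [[15.9,-110.5,-89],[0,0,0]],
  [[15.9,-110.5,-89],[0,0,0]],
  [[15.9,-110.5,-60],[0,0,0]],
  [[15.9,-110.5,-48],[0,0,0]],
  [[15.9,-110.5,-46],[0,0,0]],
])

```text
time: 22.35
tool_pos: [639.0, 102.1, 54.5]
tcp_rot: [180.0, 0.3, 3.3]
ft_force: [-0.9, -0.6, -0.3]
finger_gap: 13.6
grip_force: 30.1
```

>>> jog_arm([
  [[0,0,1],[0,0,0]],
  [[0,0,2],[0,0,0]],
  [[0,0,3],[0,0,0]],
  [[0,0,3],[0,0,0]],
])

```text
time: 22.75
tool_pos: [641.4, 102.6, 54.7]
tcp_rot: [180.0, -0.1, 3.4]
ft_force: [0.1, -0.4, 0.2]
finger_gap: 13.2
grip_force: 30.1
```

>>> jog_arm([
  [[0,0,0.7],[0,0,0]],
  [[0,0,1.4],[0,0,0]],
  [[0,0,1.8],[0,0,0]],
  [[0,0,1.8],[0,0,0]],
])

```text
time: 23.15
tool_pos: [641.5, 102.7, 54.0]
tcp_rot: [180.0, -0.1, 3.4]
ft_force: [-5.6, -1.5, 10.1]
finger_gap: 13.3
grip_force: 31.5
```

>>> jog_arm([
  [[0,0,0],[0,0,0]],
  [[0,0,0],[0,0,0]],
  [[0,0,0],[0,0,0]],
  [[0,0,0],[0,0,0]],
  [[0,0,-40],[0,0,0]],
  [[0,0,-80],[0,0,0]],
  [[0,0,-98],[0,0,0]],
  [[0,0,-98],[0,0,0]],
], grip=40)

```text
time: 23.95
tool_pos: [643.6, 103.0, 154.9]
tcp_rot: [-180.0, -0.4, 3.4]
ft_force: [0.7, -0.1, 0.9]
finger_gap: 40.0
grip_force: 0.0
```

```bash
python3 - <<'E'
from fit import *
r.snapshot("top");p,d,c=wrist();print(r.sense()['tool_pos'])
print(rect(p,c,642,103,49,50,lambda h:h[...,2]<42)[0])
q=(641.3,102.6,150,3.4)
plan(q,(474,192.4,110,14.5))
plan((474,192.4,110,14.5),(474,192.4,4,14.5))
plan((474,192.4,4,14.5),(474,192.4,90,14.5),(498,-1.3,90,14.5))
E
```

```text
[641.0423379  102.7435027  150.01370843]
[640.5 102.2  61.2  58.5   3.3]
(474, 192.4, 110, 14.5) [-161.7, -99.6, 40.0] [-0.0, 0.0, -0.194] rows>=3.9
(474, 192.4, 4, 14.5) [0.0, -0.0, 106.0] [0.0, 0.0, 0.0] rows>=2.1
(474, 192.4, 90, 14.5) [0.0, 0.0, -86.0] [0.0, 0.0, 0.0] rows>=1.7
(498, -1.3, 90, 14.5) [-25.3, 193.5, -86.0] [0.0, 0.0, 0.0] rows>=4.3
```

The cover sits on the block at (640.5,102.2), 0.6 mm from the block's centre. Now the wheel, gripped along the tray's length (yaw 104.5).

>>> jog_arm([
  [[-161.7,-99.6,40],[0,0,-1.337]],
  [[-161.7,-99.6,40],[0,0,-1.337]],
  [[-161.7,-99.6,40],[0,0,-1.337]],
  [[-161.7,-99.6,40],[0,0,-1.337]],
  [[-161.7,-99.6,40],[0,0,-1.337]],
  [[-161.7,-99.6,40],[0,0,-1.337]],
  [[-161.7,-99.6,40],[0,0,-1.337]],
  [[-161.7,-99.6,40],[0,0,-1.337]],
  [[-161.7,-99.6,40],[0,0,-1.337]],
  [[-161.7,-99.6,40],[0,0,-1.337]],
], grip=80, force=45)

```text
time: 25.05
tool_pos: [472.2, 192.2, 108.0]
tcp_rot: [-179.8, 0.1, 80.1]
ft_force: [0.8, -0.1, 0.2]
finger_gap: 80.3
grip_force: 0.0
```

>>> jog_arm([
  [[0,0,0],[0,0,-0.14]],
  [[0,0,0],[0,0,-0.28]],
  [[0,0,0],[0,0,-0.428]],
  [[0,0,0],[0,0,-0.428]],
  [[0,0,0],[0,0,-0.428]],
])

```text
time: 25.55
tool_pos: [473.1, 192.4, 109.2]
tcp_rot: [-179.9, 0.0, 104.1]
ft_force: [0.5, 1.0, -0.3]
finger_gap: 79.8
grip_force: 0.0
```

```bash
python3 - <<'E'
from fit import *
p,d,c=wrist();print(r.sense()['tool_pos'],r.sense()['tcp_rot'],r.sense()['finger_gap'])
print(rect(p,c,474,192,47,30,lambda h:h[...,1]>120)[0]);cv2.imwrite("pics/w8.png",cv2.convertScaleAbs(p,alpha=1.5))
E
```

```text
[473.26193013 192.50064889 109.48746439] [-1.79931873e+02  8.90684579e-04  1.04147736e+02] 79.95468219129894
[474.  193.8  27.   25.5  90. ]
```

View pics/w8.png

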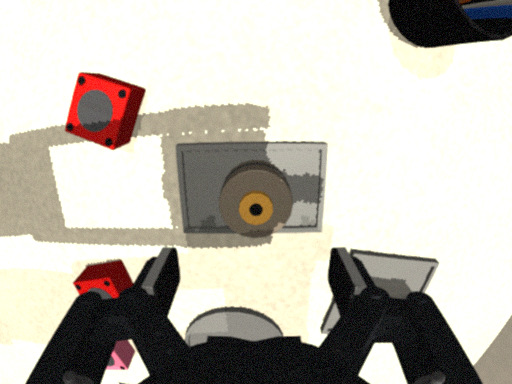

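The wheel hub at (256,209) is centred between the fingers, and the tray is aligned with the grip. I'll descend and close.

>>> jog_arm([
  [[0,0,40],[0,0,0]],
  [[0,0,75],[0,0,0]],
  [[0,0,95],[0,0,0]],
  [[0,0,103],[0,0,0]],
  [[0,0,106],[0,0,0]],
  [[0,0,106],[0,0,0]],
])

```text
time: 26.2
tool_pos: [474.3, 192.8, 4.8]
tcp_rot: [180.0, -0.0, 104.4]
ft_force: [0.5, 0.0, 0.8]
finger_gap: 79.6
grip_force: 0.0
```

>>> jog_arm([
  [[0,0,0],[0,0,0]],
  [[0,0,0],[0,0,0]],
  [[0,0,0],[0,0,0]],
  [[0,0,0],[0,0,0]],
  [[0,0,0],[0,0,0]],
  [[0,0,0],[0,0,0]],
], grip=50, force=45)

```text
time: 26.8
tool_pos: [475.1, 193.0, 6.0]
tcp_rot: [179.8, -0.0, 104.5]
ft_force: [-1.1, -1.1, 6.3]
finger_gap: 56.7
grip_force: 48.0
```

```bash
python3 - <<'E'
from h import *
plan((474,192.4,4,104.5),(474,192.4,90,104.5),(498.3,-1,90,90),(498.3,-1,20,90))
E
```

```text
(474, 192.4, 90, 104.5) [-0.0, 0.0, -86.0] [-0.0, 0.0, -0.0] rows>=1.7
(498.3, -1, 90, 90) [-193.3, -24.9, -86.0] [-0.0, -0.0, 0.253] rows>=4.3
(498.3, -1, 20, 90) [-193.3, -24.9, -16.0] [-0.0, -0.0, 0.253] rows>=3.9
```

>>> jog_arm([
  [[0,0,-15],[0,0,0]],
  [[0,0,-50],[0,0,0]],
  [[0,0,-86],[0,0,0]],
  [[-30,-4,-86],[0,0,0.04]],
  [[-70,-9,-86],[0,0,0.09]],
  [[-110,-14,-86],[0,0,0.145]],
  [[-150,-19,-86],[0,0,0.2]],
  [[-180,-23,-86],[0,0,0.235]],
  [[-193.3,-24.9,-86],[0,0,0.253]],
  [[-193.3,-24.9,-86],[0,0,0.253]],
])

```text
time: 27.8
tool_pos: [498.3, -2.2, 91.0]
tcp_rot: [180.0, 0.0, 89.8]
ft_force: [0.2, 0.5, -1.9]
finger_gap: 56.8
grip_force: 49.3
```

>>> jog_arm([
  [[0,0,25],[0,0,0]],
  [[0,0,45],[0,0,0]],
  [[0,0,60],[0,0,0]],
  [[0,0,70],[0,0,0]],
  [[0,0,75],[0,0,0]],
  [[0,0,79],[0,0,0]],
  [[0,0,81],[0,0,0]],
  [[0,0,82.5],[0,0,0]],
  [[0,0,83.5],[0,0,0]],
  [[0,0,83.5],[0,0,0]],
])

```text
time: 28.8
tool_pos: [498.2, -0.8, 6.9]
tcp_rot: [180.0, 0.0, 90.0]
ft_force: [0.9, -0.2, -3.5]
finger_gap: 56.8
grip_force: 49.4
```

>>> jog_arm([
  [[0,0,0.4],[0,0,0]],
  [[0,0,0.8],[0,0,0]],
  [[0,0,1.2],[0,0,0]],
  [[0,0,1.5],[0,0,0]],
  [[0,0,1.5],[0,0,0]],
])

```text
time: 29.3
tool_pos: [498.2, -0.8, 6.0]
tcp_rot: [180.0, 0.0, 90.0]
ft_force: [-4.9, -0.2, 6.4]
finger_gap: 56.9
grip_force: 50.5
```

>>> jog_arm([
  [[0,0,0],[0,0,0]],
  [[0,0,0],[0,0,0]],
  [[0,0,0],[0,0,0]],
  [[0,0,0],[0,0,0]],
  [[0,0,-30],[0,0,0]],
  [[0,0,-70],[0,0,0]],
  [[0,0,-110],[0,0,0]],
  [[0,0,-145],[0,0,0]],
  [[0,0,-145],[0,0,0]],
], grip=74)

```text
time: 30.2
tool_pos: [501.8, -1.1, 156.5]
tcp_rot: [179.4, 0.1, 90.0]
ft_force: [1.1, 0.3, -0.1]
finger_gap: 74.3
grip_force: 0.0
```

```bash
python3 - <<'E'
from fit import *
r.snapshot("top");p,d,c=wrist();print(r.sense()['tool_pos'])
print(rect(p,c,498,-1,47,30,lambda h:h[...,1]>120)[0]);o=ortho(p,c,428,568,-71,69,10,4);g=cv2.GaussianBlur(cv2.cvtColor(o,cv2.COLOR_BGR2GRAY),(5,5),0)
h=cv2.HoughCircles(g,cv2.HOUGH_GRADIENT,1,300,param1=60,param2=20,minRadius=210,maxRadius=250);print(h,568-h[0,0,1]/4,69-h[0,0,0]/4)
print(rect(p,c,658,-116,37,60,lambda h:(h[...,1]>80)&(h[...,1]<130)&(h[...,2]>80))[0])
plan((498.3,-1,150,90),(658,-116,100,80))
plan((658,-116,100,80),(658,-116,7,80))
plan((658,-116,7,80),(658,-116,100,80),(564,62,100,40),(471,192.6,100,14.5))
E
```

```text
[498.87094408  -0.8210399  151.27844285]
[4.975e+02 2.000e-01 2.700e+01 2.550e+01 9.000e+01]
[[[279.5 284.5 239.9]]] 496.875 -0.875
[ 658.7 -107.2   63.6   38.3   80.3]
(658, -116, 100, 80) [-115.0, 159.7, 50.0] [0.0, -0.0, 0.175] rows>=4.1
(658, -116, 7, 80) [-0.0, 0.0, 93.0] [0.0, -0.0, 0.0] rows>=1.9
(658, -116, 100, 80) [-0.0, 0.0, -93.0] [0.0, -0.0, 0.0] rows>=1.9
(564, 62, 100, 40) [159.0, -123.5, -93.0] [0.0, -0.0, 0.698] rows>=4.7
(471, 192.6, 100, 14.5) [271.4, -237.7, -93.0] [0.0, -0.0, 1.143] rows>=7.6
```

>>> jog_arm([
  [[-25,36,11],[0,0,0.04]],
  [[-50,71,22],[0,0,0.08]],
  [[-75,106,33],[0,0,0.12]],
  [[-100,140,44],[0,0,0.16]],
  [[-115,159.7,50],[0,0,0.175]],
  [[-115,159.7,50],[0,0,0.175]],
  [[-115,159.7,50],[0,0,0.175]],
], grip=60)

```text
time: 31.0
tool_pos: [656.2, -115.5, 97.3]
tcp_rot: [-179.7, -0.0, 80.0]
ft_force: [-0.5, 0.4, -0.1]
finger_gap: 60.0
grip_force: 0.0
```

```bash
python3 - <<'E'
from fit import *
p,d,c=wrist();print(r.sense()['tool_pos'],r.sense()['finger_gap'])
o=ortho(p,c,598,718,-176,-56,37,4);cv2.imwrite("pics/w9.png",cv2.convertScaleAbs(o,alpha=1.5))
E
```

```text
[ 656.33540535 -115.11171003   98.34962775] 59.91594186528365
```

View pics/w9.png

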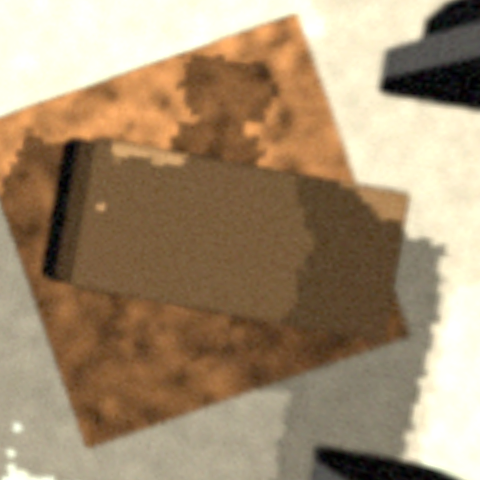

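The stone's top face runs from (97,143) to (390,338), which puts its centre at (658,-116.5), right under the tool. I'll grasp it and carry it to the long tray.

>>> jog_arm([
  [[0,0,40],[0,0,0]],
  [[0,0,75],[0,0,0]],
  [[0,0,89],[0,0,0]],
  [[0,0,93],[0,0,0]],
  [[0,0,93],[0,0,0]],
])

```text
time: 31.55
tool_pos: [657.8, -115.4, 7.9]
tcp_rot: [180.0, -0.0, 80.0]
ft_force: [0.5, -0.2, 0.8]
finger_gap: 60.0
grip_force: 0.0
```

>>> jog_arm([
  [[0,0,0],[0,0,0]],
  [[0,0,0],[0,0,0]],
  [[0,0,0],[0,0,0]],
  [[0,0,0],[0,0,0]],
  [[0,0,0],[0,0,0]],
  [[0,0,0],[0,0,0]],
], grip=30, force=50)

```text
time: 32.15
tool_pos: [659.7, -116.1, 10.2]
tcp_rot: [179.8, 0.0, 80.0]
ft_force: [-1.2, 0.9, 7.0]
finger_gap: 37.8
grip_force: 50.3
```

>>> jog_arm([
  [[0,0,-30],[0,0,0]],
  [[0,0,-65],[0,0,0]],
  [[0,0,-93],[0,0,0]],
  [[53,-41,-93],[0,0,0.14]],
  [[106,-82,-93],[0,0,0.28]],
  [[159,-123.5,-93],[0,0,0.42]],
  [[195,-165,-93],[0,0,0.56]],
  [[230,-200,-93],[0,0,0.7]],
  [[256,-226,-93],[0,0,0.83]],
  [[271.4,-237.7,-93],[0,0,0.95]],
])

```text
time: 33.15
tool_pos: [475.9, 184.8, 101.2]
tcp_rot: [180.0, -0.1, 25.2]
ft_force: [1.4, 1.2, -1.9]
finger_gap: 37.7
grip_force: 51.0
```

```bash
python3 - <<'E'
from h import *
s=r.sense();print(s["tool_pos"],s["tcp_rot"],s["finger_gap"],s["ft_force"]);print(rows([471,192.7,100],[180,0,14.5]))
E
```

```text
[475.91119982 184.76237424 101.16745168] [ 1.79985706e+02 -9.86531368e-02  2.52128906e+01] 37.684994610794966 [ 1.41949113  1.22429815 -1.9101768 ]
(array([-1.1, -9.3,  1.2]), array([ 0.   , -0.002,  0.187]))
```

>>> jog_arm([
  [[0,0,0],[0,0,0.1]],
  [[0,0,0],[0,0,0.193]],
  [[0,0,0],[0,0,0.193]],
  [[0,0,0],[0,0,0.193]],
])

```text
time: 33.55
tool_pos: [477.3, 183.4, 100.8]
tcp_rot: [-180.0, -0.1, 14.6]
ft_force: [-0.0, 0.1, -2.7]
finger_gap: 37.9
grip_force: 51.1
```

```bash
python3 - <<'E'
from h import *
s=r.sense();print(rows([471,192.7,9],[180,0,14.5]))
p,d,c=wrist();cv2.imwrite("pics/w10.png",cv2.convertScaleAbs(ortho(p,c,391,551,113,273,10,3),alpha=1.5))
E
```

```text
(array([ -3.8, -10.6,  91.8]), array([-0.   , -0.001,  0.002]))
```

View pics/w10.png

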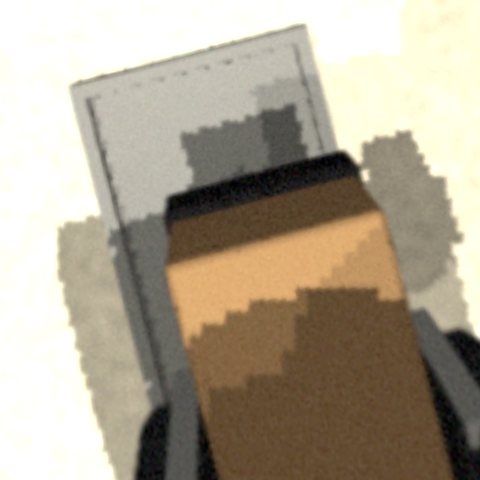

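The stone is aligned with the tray, and the tray's far edge midpoint at (188,56) matches its known pose. I'll apply the remaining (-3.8,-10.6) shift and lower.

>>> jog_arm([
  [[-3.8,-10.6,0],[0,0,0]],
  [[-3.8,-10.6,20],[0,0,0]],
  [[-3.8,-10.6,50],[0,0,0]],
  [[-3.8,-10.6,72],[0,0,0]],
  [[-3.8,-10.6,82],[0,0,0]],
  [[-3.8,-10.6,87],[0,0,0]],
  [[-3.8,-10.6,89],[0,0,0]],
  [[-3.8,-10.6,90],[0,0,0]],
  [[-3.8,-10.6,90],[0,0,0]],
])

```text
time: 34.5
tool_pos: [471.4, 193.1, 12.2]
tcp_rot: [-180.0, -0.1, 14.5]
ft_force: [-4.3, -1.0, 4.0]
finger_gap: 37.6
grip_force: 52.0
```

>>> jog_arm([
  [[0,0,0.5],[0,0,0]],
  [[0,0,1],[0,0,0]],
  [[0,0,1],[0,0,0]],
])

```text
time: 34.8
tool_pos: [471.5, 193.1, 12.1]
tcp_rot: [-180.0, -0.1, 14.5]
ft_force: [-9.6, -2.8, 16.7]
finger_gap: 37.7
grip_force: 53.3
```

>>> jog_arm([
  [[0,0,0],[0,0,0]],
  [[0,0,0],[0,0,0]],
  [[0,0,0],[0,0,0]],
  [[0,0,0],[0,0,0]],
  [[0,0,-30],[0,0,0]],
  [[0,0,-70],[0,0,0]],
  [[0,0,-110],[0,0,0]],
  [[0,0,-150],[0,0,0]],
  [[0,0,-190],[0,0,0]],
  [[0,0,-190],[0,0,0]],
], grip=54)

```text
time: 35.8
tool_pos: [474.2, 193.8, 206.4]
tcp_rot: [-180.0, -0.6, 14.5]
ft_force: [0.2, 0.1, 0.6]
finger_gap: 53.9
grip_force: 0.0
```

>>> jog_arm([
  [[0,90,-50],[0,0,0]],
  [[0,90,-90],[0,0,0]],
  [[0,90,-130],[0,0,0]],
  [[0,130,-160],[0,0,0]],
  [[0,130,-160],[0,0,0]],
  [[0,130,-160],[0,0,0]],
  [[0,130,-160],[0,0,0]],
  [[0,130,-160],[0,0,0]],
])

```text
time: 36.6
tool_pos: [502.1, 67.7, 356.6]
tcp_rot: [-179.9, 0.2, 14.5]
ft_force: [0.1, 0.3, -0.2]
finger_gap: 53.8
grip_force: 0.0
```

```bash
python3 - <<'E'
from fit import *
p,d,c=wrist();print(r.sense()['tool_pos'],r.sense()['ft_force'])
cv2.imwrite("pics/w11.png",cv2.convertScaleAbs(ortho(p,c,400,720,-180,270,25,1.7),alpha=1.5))
for n,x,y,z,h,cond in [("stone",471,193,39,55,lambda h:(h[...,1]>80)&(h[...,2]>40)),("hub",498,-1,47,30,lambda h:h[...,1]>120),("cover",641,102,49,50,lambda h:h[...,2]<42)]: print(n,rect(p,c,x,y,z,h,cond)[0])
E
```

```text
[502.15461918  67.74974394 356.80786383] [ 0.524507   -0.60340765 -1.03283921]
stone [472.6 192.   82.3  40.7  14.1]
hub [497.8   0.   26.5  26.   90. ]
cover [639.6 102.2  56.6  55.    3.2]
```

View pics/w11.png

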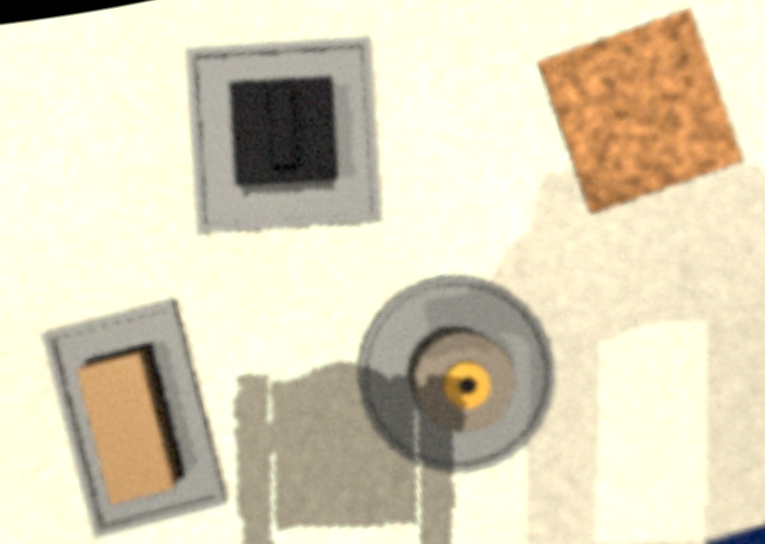

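The final view shows the cover on the block in the middle of the square tray (284,132). The wheel is centred in the dish (hub at 467,385), and the stone lies lengthwise in the long tray (127,425). All three are flat and within about 2 mm of the middle, and the arm is clear.

```bash
python3 -c "
from bench import r
print(r.hand_in())"
```

```text
the job is handed in; nothing more can be done
None
```

The job is handed in: by my last camera check the wheel, stone, and block with its cover were each in their right places, flat and within about 2 mm of the middle, about 37 s into the 128 s allowed; hand-in itself returned no verdict.

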